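# Cover the sample pots, each with its own lid

## Robot

A 6-joint arm with a two-finger parallel gripper is mounted at the origin on the work surface. World frame = base frame: x ahead of the robot, y to its left, z up, the work surface at z = 0. Lengths are in m, angles in rad, forces in N, time in s.
With the tool pointing down it reaches from about 0.35 to 0.725 m from the base axis. Payload 6 kg.
Tool frame: the origin (TCP) lies midway between the tips of the shut fingers; the grasp point (between the pads) lies 19 mm behind it (tcp_to_grasp is the distance from the TCP to the grasp point, in m); z points along the fingers, y is the line along which they close (so a half turn about z gives the same grasp; the last joint's range is limited). The gripper opens to 85 mm and grips with 20 to 120 N. Pads are 22 mm wide; open, the fingers measure 114 mm over their backs; the gripper's body (76 mm by 85 mm) begins 54 mm behind the grasp point. The pads swing forward as they close: fully open they stand 13 mm farther back than shut.
Start: joints at [1.48, 0.04, 0.085, 0, -1.615, -0.334], TCP at [0.247, 0.547, 0.231] pointing down, gripper open.
Joint ranges: [-2.56, 2.56], [-1.29, 2.01], [-1.08, 1.49], [-3.29, 1.98], [-2.81, -0.18], [-2.99, 2.99]. Speed limits (rad/s): [2.57, 2.57, 3.01, 3.14, 3.14, 3.14].

## Interface

Orientations are given as a rotation vector (axis times angle).
In Python, from plant import sense, get_image, close_job, recognise, masks_of, tcp_to_grasp gives the robot as it stands.
- The arm moves only by the tool move_arm, never from a script. Its argument "moves" is a list of rows, each a list of 3 entries, a list of its own where there are three numbers: the shift along the tool's x, y, z in units of 40 mm (1.0 is 40 mm), then the turn, a rotation vector about the tool's x, y, z in units of 5 degrees (1.0 is 5 degrees), then the finger opening in mm, from 0 to 85.4. In form: [[[x, y, z], [wx, wy, wz], grip], ...]. A call has 1 to 12 rows; each row shifts and turns the commanded pose from where the row before left it, along the tool's axes as they then stand; what a row does not reach is not made up. A row lasts 1/12 s, in which the tool goes at most 41.7 mm and 7.16 degrees, less where a joint would pass 70% of its speed; a pose out of reach is approached as far as the arm can. A call is refused whole if a number of a shift passes 1 or a number of a turn 1, either way. A call with a gripper value outside its range is refused whole. The fingers move at their own pace and stop on an object; "newtons" is the grip in N (left out, the last holds). Time passes only in rows, so rows that do not move let the fingers close. It gives the time, the measured TCP pose, the force, the opening and the grip force at its end, in the units of the state.
- sense(): the state, without advancing time (a new reading comes with each control period).
- get_image(name): name is "side" or "top"; returns a dict with "image" (384x512x3 uint8, red, green, blue), "camera_matrix" (3x3 intrinsics, pixels), "k1" (the pictures are not rectified: a ray, as slopes to the right and down, at radius r is drawn at 1 + k1 r^2 times it, then the intrinsics apply), "cam_to_world" (4x4, takes a point from camera to world coordinates). Camera axes: x right, y up, looking along -z (the intrinsics and any distortion apply to the point x, -y, -z); pixel columns grow to the right and rows downward; lengths in m; the calibration is good to about 2 mm. A picture is of the moment at which its call begins. There is no depth.
- close_job(): hands the job in; it is judged then, once.
Trained networks look in the newest picture that a camera, given by its name, has taken for a name from the list of things; names that differ only in an ending like _2 or _b are one class to them, and where a whole thing is asked for, a point or a joint stands for the part that bears it (a point fixed in the world has none). Each returns a list of dicts, best first, with "score" (0 to 1); they miss things now and then, are a little off and sometimes report something else, mostly with a low value. They report only what shows in the picture. A call takes as long as a camera call.
- recognise(camera, target): "bbox" ([centre column, centre row, width, height] in pixels, round what is visible of it).
- masks_of(camera, target): "pixels" (384x512 bool, what is visible of it) and "bbox" ([centre column, centre row, width, height] in pixels, round what is visible of it).
The state is a dict: "time": time; "joints": joint angles; "dq": joint speeds; "joint_torque": joint torques, N m; "position": TCP position; "tool_rot": TCP orientation; "force": force on the tool from outside, world axes, zero at the start; "torque": the same for the moment, N m; "grip_width": finger opening in m; "grasp_force": force on a finger pad.
Only numpy, scipy, OpenCV 4.12 (cv2) and the standard library are available. Lean on these libraries where they do the work, as an engineer would, in place of code of your own. Each camera call takes 0.05 s, during which the arm holds its last target. There are 200 camera calls.

## Task

Close the three round steel pots on the lab bench: put on each pot the round lid of its size, set down (not dropped) so that it lies level on the rim with its collar inside the mouth. Leave the pots standing where they are, and leave the square cover, the open porcelain bowl and the two bottles alone.

Things in the scene. Friction and masses are not known exactly. Their poses are not given: they have to be found in the camera images.
- pot_small: The smallest of three open round steel pots, standing on the bench: outside diameter 64 mm, height 45 mm, mouth 58 mm across (walls 3 mm, floor 4 mm). Origin: centre of the underside; z up along its axis. Loose.
- lid_small: The smallest of three loose round steel lids, lying right way up: disc 74 mm in diameter (z = 10 to 15 mm) over a collar 44 mm in diameter (z = 0 to 10 mm) that enters the smallest pot with 7 mm play all round. In its middle an upright black cylinder knob, 26 mm in diameter, z = 15 to 45 mm. Origin: centre of the collar's underside, z up; seated, it is 35 mm above the pot's underside.
- pot_medium: The middle-sized of three open round steel pots, standing on the bench: outside diameter 86 mm, height 55 mm, mouth 80 mm across (walls 3 mm, floor 4 mm). Origin: centre of the underside; z up along its axis. Loose.
- lid_medium: The middle-sized of three loose round steel lids, lying right way up: disc 96 mm in diameter (z = 10 to 15 mm) over a collar 66 mm in diameter (z = 0 to 10 mm) that enters the middle-sized pot with 7 mm play all round. In its middle an upright black cylinder knob, 26 mm in diameter, z = 15 to 45 mm. Origin: centre of the collar's underside, z up; seated, it is 45 mm above the pot's underside.
- pot_large: The largest of three open round steel pots, standing on the bench: outside diameter 108 mm, height 65 mm, mouth 102 mm across (walls 3 mm, floor 4 mm). Origin: centre of the underside; z up along its axis. Loose.
- lid_large: The largest of three loose round steel lids, lying right way up: disc 118 mm in diameter (z = 10 to 15 mm) over a collar 88 mm in diameter (z = 0 to 10 mm) that enters the largest pot with 7 mm play all round. In its middle an upright black cylinder knob, 26 mm in diameter, z = 15 to 45 mm. Origin: centre of the collar's underside, z up; seated, it is 55 mm above the pot's underside.
- square_cover: A square steel cover of some other apparatus, lying on the bench: plate 96 mm by 96 mm, 5 mm thick (z = 10 to 15 mm) over a 70 mm square collar 10 mm deep. In its middle an upright black cylinder knob, 26 mm in diameter, z = 15 to 45 mm. Origin: centre of the collar's underside, axes along the sides. Belongs to none of the pots.
- dish: A white porcelain bowl, 92 mm across the rim, 36 mm high, open and empty. Origin: centre of the underside. Stays open.
- brown_bottle: A brown glass bottle with a black cap, 68 mm in diameter, about 150 mm high. Origin: centre of the underside.
- white_bottle: A white plastic bottle with a white cap, 64 mm in diameter, about 140 mm high. Origin: centre of the underside.

How it is judged:
At the end, for the whole second after the job is handed in: Each of the three lids lies seated on the pot of its size: axis within 10 mm of the pot's axis, disc on the rim (height within 4 mm), level within 0.08 rad; the pots upright on the bench; all released and at rest (horizontal distance between lid_small and pot_small below 0.01 m and z of lid_small in the frame of pot_small between 0.031 and 0.039 m and angle between each of lid_small, pot_small, lid_medium, pot_medium, lid_large, pot_large's own z axis and vertical below 0.08 rad and height (world z) of each of pot_small, pot_medium, pot_large below 0.006 m and linear speed of each of lid_small, pot_small, lid_medium, pot_medium, lid_large, pot_large below 0.02 m/s and horizontal distance between lid_medium and pot_medium below 0.01 m and z of lid_medium in the frame of pot_medium between 0.041 and 0.049 m and horizontal distance between lid_large and pot_large below 0.01 m and z of lid_large in the frame of pot_large between 0.051 and 0.059 m); the robot touches nothing.
It fails at once if a lid was dropped or thrown (moving free of the fingers faster than 0.6 m/s) ((contact force between the fingers and lid_small below 0.05 N and linear speed of lid_small above 0.6 m/s) or (contact force between the fingers and lid_medium below 0.05 N and linear speed of lid_medium above 0.6 m/s) or (contact force between the fingers and lid_large below 0.05 N and linear speed of lid_large above 0.6 m/s)).
It fails at once if a pot was pushed more than 30 mm from its place or tipped (distance of any of pot_small, pot_medium, pot_large from where it was at the start of the episode above 0.03 m or angle between any of pot_small, pot_medium, pot_large's own z axis and vertical above 0.35 rad).
It fails at once if the square cover, the bowl or a bottle was moved more than 25 mm or tipped (distance of any of square_cover, dish, brown_bottle, white_bottle from where it was at the start of the episode above 0.025 m or angle between any of square_cover, dish, brown_bottle, white_bottle's own z axis and vertical above 0.35 rad).
It also fails if it takes over 86 s, if anything falls off the work surface, if the arm or the gripper's body presses on something with over 40 N, if the wrist force passes 120 N, or if a joint passes its speed limit or range.

## Working session

There is one attempt and no reset: what is moved stays moved. The work goes in short steps, Python scripts to look and compute and a tool call to move; the robot and the scene stay as the last step left them, time stands still between calls to the robot, and variables do not carry over. Pictures are saved under pics/ and viewed, at most 14 in all, crops included, and the job is handed in when it is done.

Besides the shell and the picture viewer there is one more tool, called after "Call:" as a command line: name --argument value ..., lists and objects as JSON in quotes. move_arm: Moves the arm, as the interface text tells. Its arguments: {"type":"object","properties":{"moves":{"type":"array","items":{"type":"array"}},"newtons":{"type":"number"}},"required":["moves"]}

```bash
ls; mkdir -p pics; python3 - <<'E'
from plant import *
import cv2
print(sense(), tcp_to_grasp)
for n in ("top","side"):
    d=get_image(n); cv2.imwrite(f"pics/{n}0.png",d["image"][:,:,::-1])
    print(n,d["camera_matrix"],d["k1"],d["cam_to_world"])
E
```

```text
pics
{'time': 0.0, 'joints': array([ 1.47968645e+00,  4.08293594e-02,  8.38286677e-02, -4.76062233e-04,
       -1.61548737e+00, -3.33680756e-01]), 'dq': array([-0.00060464,  0.0004165 ,  0.0002656 ,  0.00121781,  0.00133134,
       -0.00133142]), 'joint_torque': array([-3.81175423e-04, -3.68175101e+01,  3.47392237e+01,  6.93188801e+00,
       -5.54280545e-03, -6.70110111e-06]), 'position': array([0.24707498, 0.54641728, 0.23027631]), 'tool_rot': array([ 3.06930630e+00, -6.61855834e-01, -4.19847912e-04]), 'force': array([ 0.56943076, -0.22119263, -0.1590847 ]), 'torque': array([0.02379116, 0.02255652, 0.02548783]), 'grasp_force': 0.0, 'grip_width': 0.08515911423819245} 0.0187
top [[486.79676853   0.         248.12232581]
 [  0.         486.79676853 187.41326522]
 [  0.           0.           1.        ]] -0.0391287619655293 [[ 1.33399497e-03  9.95079302e-01 -9.90727138e-02  3.82168213e-01]
 [-9.99997418e-01  1.14516527e-03 -1.96281351e-03 -3.79537046e-03]
 [-1.83970047e-03  9.90750764e-02  9.95078261e-01  1.73746423e+00]
 [ 0.00000000e+00  0.00000000e+00  0.00000000e+00  1.00000000e+00]]
side [[349.68567499   0.         256.83014682]
 [  0.         349.68567499 188.48695781]
 [  0.           0.           1.        ]] -0.08650338690764148 [[ 0.98566565  0.1298137  -0.10775727  0.37615451]
 [-0.16862827  0.73811084 -0.65326633 -0.9708245 ]
 [-0.00526611  0.66207311  0.74942076  1.13892997]
 [ 0.          0.          0.          1.        ]]
```

View pics/top0.png

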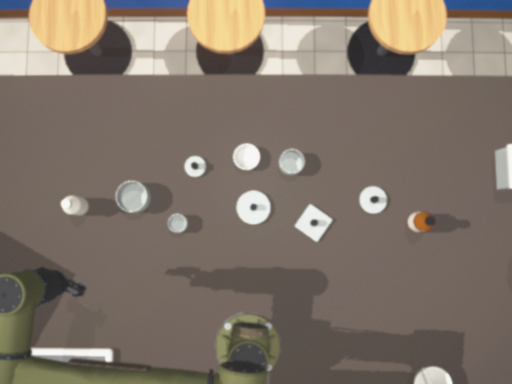

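View pics/side0.png

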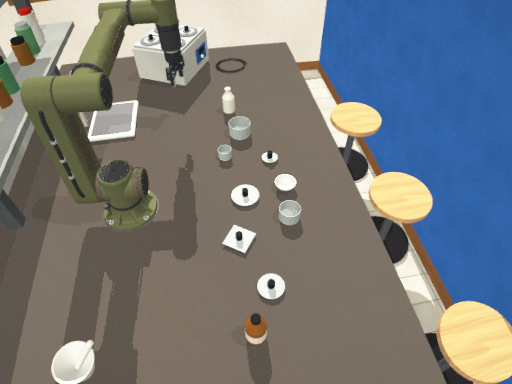

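```bash
cat > h.py <<'E'
from plant import *
import numpy as np, cv2
def ray(d,uv):
    K=d["camera_matrix"]; x=(uv[0]-K[0,2])/K[0,0]; y=(uv[1]-K[1,2])/K[1,1]
    rd=np.hypot(x,y); r=rd
    for _ in range(20): r=rd/(1+d["k1"]*r*r)
    s=r/rd if rd>0 else 1
    T=d["cam_to_world"]; return T[:3,3], T[:3,:3]@np.array([x*s,-y*s,-1])
def plane(d,uv,z):
    o,v=ray(d,uv); return o+v*(z-o[2])/v[2]
E
python3 - <<'E'
from h import *
zt=dict(pot_small=.045,lid_small=.015,pot_medium=.055,lid_medium=.015,pot_large=.065,lid_large=.015,square_cover=.015,dish=.036,brown_bottle=.15,white_bottle=.14)
for c in ("top","side"):
    d=get_image(c)
    for n,z in zt.items():
        for m in masks_of(c,n)[:3]:
            b=m["bbox"]; p=plane(d,b[:2],z)
            # hull fit of mask points projected at z
            ys,xs=np.nonzero(m["pixels"]); h=cv2.convexHull(np.c_[xs,ys].astype(np.int32))[:,0]
            q=np.array([plane(d,u,z)[:2] for u in h]); (cx,cy),r=cv2.minEnclosingCircle(q.astype(np.float32))
            print(c,n,round(m["score"],2),np.round(b).astype(int),p[:2].round(3),"circ",round(cx,3),round(cy,3),"diam",round(2*r,3))
E
```

```text
top pot_small 0.64 [177 223  21  17] [0.426 0.245] circ 0.426 0.244 diam 0.069
top lid_small 0.82 [194 168  18  21] [0.624 0.193] circ 0.629 0.19 diam 0.075
top lid_small 0.28 [294 162  22  28] [ 0.644 -0.164] circ 0.646 -0.158 diam 0.094
top pot_medium 0.77 [292 163  27  26] [ 0.634 -0.153] circ 0.64 -0.153 diam 0.093
top lid_medium 0.56 [373 201  29  29] [ 0.505 -0.445] circ 0.51 -0.441 diam 0.096
top pot_large 0.68 [132 198  32  33] [0.513 0.4  ] circ 0.517 0.398 diam 0.121
top pot_large 0.48 [292 162  25  25] [ 0.639 -0.152] circ 0.639 -0.151 diam 0.093
top lid_large 0.87 [254 209  33  34] [ 0.477 -0.02 ] circ 0.484 -0.018 diam 0.118
top square_cover 0.74 [313 224  35  33] [ 0.426 -0.229] circ 0.429 -0.23 diam 0.129
top square_cover 0.67 [ 76 205  27  21] [0.491 0.613] circ 0.492 0.617 diam 0.096
top dish 0.73 [247 157  27  26] [0.66  0.005] circ 0.662 0.006 diam 0.094
top brown_bottle 0.61 [421 221  24  21] [ 0.431 -0.565] circ 0.427 -0.564 diam 0.087
top white_bottle 0.76 [ 75 205  31  18] [0.482 0.571] circ 0.481 0.573 diam 0.086
side pot_small 0.46 [225 155  16  16] [0.426 0.208] circ 0.421 0.229 diam 0.106
side lid_small 0.61 [271 158  19  12] [0.634 0.187] circ 0.626 0.194 diam 0.07
side pot_medium 0.98 [287 212  24  24] [ 0.629 -0.167] circ 0.632 -0.166 diam 0.126
side pot_medium 0.18 [229  98   9  23] [0.495 0.646] circ 0.492 0.63 diam 0.228
side lid_medium 0.9 [270 287  31  26] [ 0.506 -0.446] circ 0.509 -0.442 diam 0.101
side pot_large 0.77 [238 127  19  22] [0.507 0.373] circ 0.51 0.374 diam 0.181
side lid_large 0.9 [244 195  26  22] [ 0.479 -0.019] circ 0.479 -0.015 diam 0.12
side dish 0.76 [287 183  21   9] [ 0.667 -0.003] circ 0.66 0.006 diam 0.099
side dish 0.31 [269 158  18  15] [0.623 0.164] circ 0.622 0.171 diam 0.082
side brown_bottle 0.72 [255 327  17  32] [ 0.426 -0.622] circ 0.428 -0.626 diam 0.089
```

Top view: lids at about (195,166), (373,200) and (253,207). Pots are at (177,223) small, (292,162) medium and (132,197) large. The dish is at (247,157), the square cover at (314,223), and the bottles at (75,205) and (421,221). The side view shows the same layout. Next I'll refine the positions by fitting silhouettes.

```bash
cat >> h.py <<'E'
def proj(d,P):
    T=d["cam_to_world"]; p=(np.asarray(P)-T[:3,3])@T[:3,:3]
    s=np.c_[p[:,0],-p[:,1]]/-p[:,2:]; s=s*(1+d["k1"]*(s**2).sum(1,keepdims=True)); K=d["camera_matrix"]
    return s*K[0,0]+K[:2,2]
t=np.linspace(0,2*np.pi,60)
def ring(x,y,z,r): return np.c_[x+r*np.cos(t),y+r*np.sin(t),0*t+z]
# parts: list of (radius,z0,z1)
THINGS=dict(pot_small=[(.032,0,.045)],pot_medium=[(.043,0,.055)],pot_large=[(.054,0,.065)],
 lid_small=[(.037,.01,.015)],lid_medium=[(.048,.01,.015)],lid_large=[(.059,.01,.015)])
U=8
def fgmask(img,c,w=32):
    x0,y0=int(c[0])-w,int(c[1])-w
    g=cv2.resize(img[y0:y0+2*w,x0:x0+2*w],None,fx=U,fy=U,interpolation=cv2.INTER_CUBIC).max(2)
    return g,(x0,y0)
def fit(d,name,xy,thr=None,dz=0):
    from scipy.optimize import minimize
    r,a,b=THINGS[name][0]; a+=dz; b+=dz
    g,o=fgmask(d["image"],proj(d,[[*xy,b]])[0])
    if thr is None: thr=cv2.threshold(g,0,255,cv2.THRESH_OTSU)[0]
    m=(g>thr).astype(np.uint8)
    n,l,st,ce=cv2.connectedComponentsWithStats(m)
    k=1+np.argmax([st[i,4]-3*U*np.hypot(*(ce[i]-g.shape[0]/2)) for i in range(1,n)])
    h=cv2.convexHull(np.argwhere(l==k)[:,::-1].astype(np.int32)); M=np.zeros_like(m); cv2.fillPoly(M,[h],1)
    def model(x):
        p=proj(d,np.r_[ring(*x,a,r),ring(*x,b,r)]); p=(p-o+.5)*U-.5
        R=np.zeros_like(m); cv2.fillPoly(R,[cv2.convexHull(p.astype(np.float32)).round().astype(np.int32)],1); return R
    f=lambda x:-(model(x)&M).sum()/(model(x)|M).sum()
    s=minimize(f,xy,method="Nelder-Mead",options=dict(initial_simplex=np.array([xy,[xy[0]+.012,xy[1]],[xy[0],xy[1]+.012]])))
    vis=cv2.cvtColor(g,cv2.COLOR_GRAY2BGR)
    for A,c in((M,(0,0,255)),(model(s.x),(0,255,0))):
        cv2.drawContours(vis,cv2.findContours(A,0,2)[0],-1,c,1)
    return s.x,-s.fun,thr,vis
E
python3 - <<'E'
from h import *
d=get_image("top"); V=[]
for n,xy in dict(pot_small=(.426,.244),pot_medium=(.637,-.154),pot_large=(.514,.398),lid_small=(.626,.191),lid_medium=(.508,-.442),lid_large=(.48,-.018)).items():
    x,s,t_,v=fit(d,n,xy); print(n,x.round(4),round(s,3),t_); V.append(cv2.resize(v,(256,256)))
cv2.imwrite("pics/fit.png",np.vstack([np.hstack(V[:3]),np.hstack(V[3:])]))
E
```

```text
pot_small [0.4965 0.2755] -0.0 150.0
pot_medium [ 0.547  -0.0835] -0.0 157.0
pot_large [0.583 0.302] -0.0 150.0
lid_small [0.6425 0.2885] -0.0 170.0
lid_medium [ 0.5245 -0.3445] -0.0 172.0
lid_large [0.525 0.105] -0.0 177.0h.py:37: RuntimeWarning: overflow encountered in scalar negative
  f=lambda x:-(model(x)&M).sum()/(model(x)|M).sum()
```

View pics/fit.png

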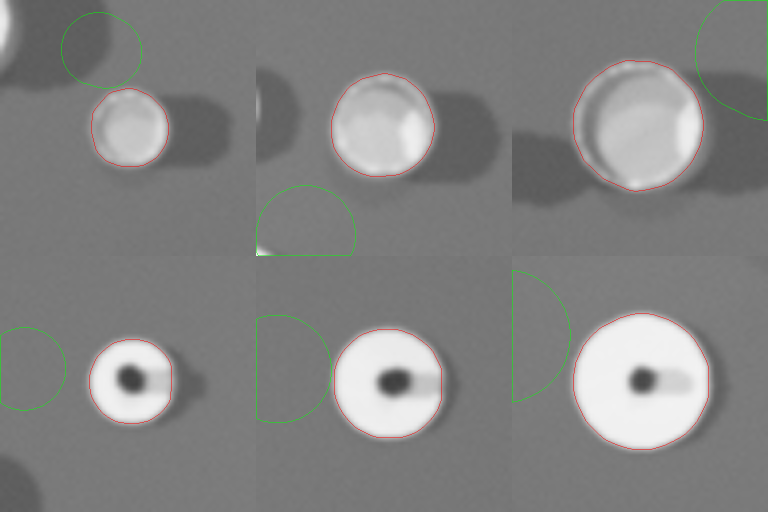

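The red outlines follow the discs and rims well. The fit failed because of an unsigned-negation bug, which I'll fix now.

```bash
sed -i 's/f=lambda x:-(model(x)&M).sum()/f=lambda x:-float((model(x)\&M).sum())/' h.py
python3 - <<'E'
from h import *
d=get_image("top"); V=[]
for n,xy in dict(pot_small=(.426,.244),pot_medium=(.637,-.154),pot_large=(.514,.398),lid_small=(.626,.191),lid_medium=(.508,-.442),lid_large=(.48,-.018)).items():
    x,s,t_,v=fit(d,n,xy,140 if "pot" in n else None); print(n,x.round(4),round(s,3),t_); V.append(cv2.resize(v,(256,256)))
cv2.imwrite("pics/fit2.png",np.vstack([np.hstack(V[:3]),np.hstack(V[3:])]))
E
```

```text
pot_small [0.4282 0.25  ] 0.927 140
pot_medium [ 0.6469 -0.1511] 0.927 140
pot_large [0.5215 0.4088] 0.932 140
lid_small [0.631  0.1925] 0.96 170.0
lid_medium [ 0.5115 -0.4431] 0.977 172.0
lid_large [ 0.4837 -0.0174] 0.967 177.0
```

View pics/fit2.png

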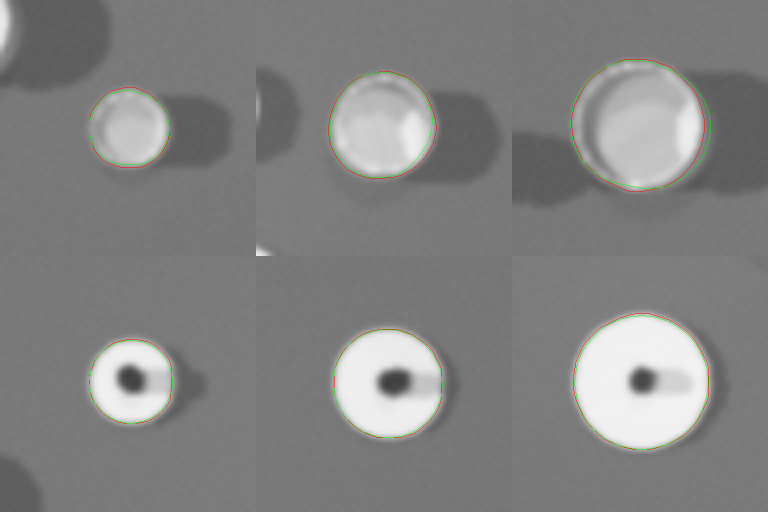

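The pot masks cover only the rim circle, because the shaded wall is as dark as the bench. I'll fit the rim alone.

```bash
sed -i 's/(.032,0,/(.032,.045,/;s/(.043,0,/(.043,.055,/;s/(.054,0,/(.054,.065,/' h.py
python3 - <<'E'
from h import *
d=get_image("top"); V=[]
for n,xy in dict(pot_small=(.426,.244),pot_medium=(.637,-.154),pot_large=(.514,.398),lid_small=(.626,.191)).items():
    x,s,t_,v=fit(d,n,xy,145 if "pot" in n else None); print(n,x.round(4),round(s,3)); V.append(v)
    
# side-camera check: overlay rims
e=get_image("side"); im=cv2.resize(e["image"][:,:,::-1],None,fx=3,fy=3,interpolation=cv2.INTER_CUBIC)
for n,xy in dict(pot_small=(.426,.244),pot_medium=(.637,-.154),pot_large=(.514,.398),lid_small=(.626,.191),lid_medium=(.5115,-.4431),lid_large=(.4837,-.0174)).items():
    if n in("pot_small","pot_medium","pot_large","lid_small"): xy=fit(d,n,xy,145 if "pot" in n else None)[0]
    r,a,b=THINGS[n][0]; p=(proj(e,ring(*xy,b,r))+.5)*3-.5
    cv2.polylines(im,[p.round().astype(np.int32)],True,(0,0,255),1)
cv2.imwrite("pics/side1.png",im[330:930,560:1010])
E
```

```text
pot_small [0.4294 0.2472] 0.864
pot_medium [ 0.64  -0.148] 0.86
pot_large [0.5194 0.4047] 0.912
lid_small [0.6314 0.1925] 0.958
```

View pics/side1.png

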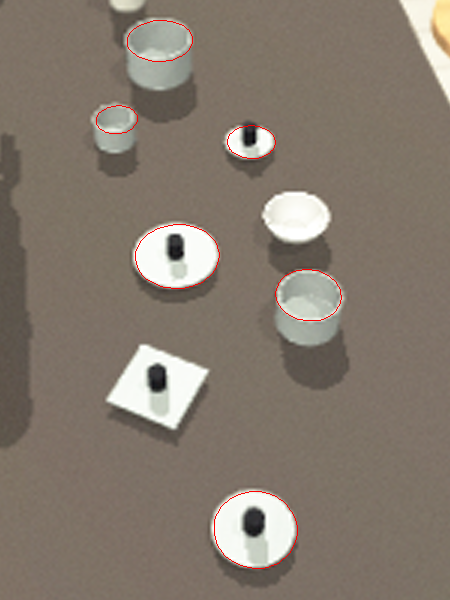

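The overlays of the top-camera fits match the side view to about 1 px. I'll cross-check the pots with a full-silhouette fit in the side view.

```bash

python3 - <<'E'
from h import *
import h
e=get_image("side"); V=[]
for n,xy in dict(pot_small=(.429,.247),pot_medium=(.64,-.148),pot_large=(.5194,.4047),lid_small=(.631,.1925),lid_medium=(.5115,-.4431),lid_large=(.4837,-.0174)).items():
    if "pot" in n: r,a,b=THINGS[n][0]; THINGS[n]=[(r,0,b)]
    x,s,t_,v=fit(e,n,xy,None); print(n,x.round(4),round(s,3),t_); V.append(cv2.resize(v,(256,256)))
cv2.imwrite("pics/fit3.png",np.vstack([np.hstack(V[:3]),np.hstack(V[3:])]))
E
```

```text
pot_small [0.429 0.247] 0.0 148.0
pot_medium [ 0.6424 -0.1472] 0.888 169.0
pot_large [0.5176 0.4143] 0.913 157.0
lid_small [0.631  0.1925] 0.0 182.0
lid_medium [ 0.5096 -0.4397] 0.985 180.0
lid_large [ 0.4821 -0.0122] 0.977 182.0
```

View pics/fit3.png

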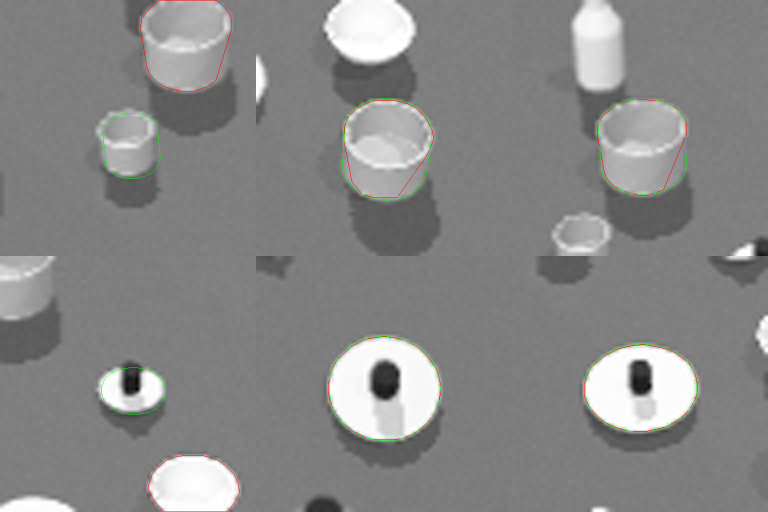

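Both cameras agree to within a few mm. I'll start with the small lid: square the tool to the world axes and travel toward it.

Call:
move_arm --moves '[[[0,0,0.5],[0,0,-0.97],60],[[0,0,0.5],[0,0,-0.97],60],[[0,0,0.5],[0,0,-0.97],60],[[0,0,0.5],[0,0,-0.97],60],[[0,0,0.4],[0,0,-0.97],60],[[0.68,0.63,0],[0,0,0],60],[[0.68,0.63,0],[0,0,0],60],[[0.68,0.63,0],[0,0,0],60],[[0.68,0.63,0],[0,0,0],60],[[0.68,0.63,0],[0,0,0],60],[[0.68,0.63,0],[0,0,0],60],[[0.68,0.63,0],[0,0,0],60]]' --newtons 60

```text
time: 2.45
position: [0.4384, 0.3686, 0.1356]
tool_rot: [-3.141, 0.002, -0.0]
force: [-0.1, 0.7, -0.7]
grip_width: 0.06
grasp_force: 0.0
```

Call:
move_arm --moves '[[[0.69,0.63,0],[0,0,0],60],[[0.69,0.63,0],[0,0,0],60],[[0.69,0.63,0],[0,0,0],60],[[0.69,0.63,0],[0,0,0],60],[[0.69,0.63,0],[0,0,0],60],[[0.69,0.63,0],[0,0,0],60],[[0.68,0.6,0],[0,0,0],60],[[0,0,0],[0,0,0],60],[[0,0,0.7],[0,0,0],60],[[0,0,0.7],[0,0,0],60],[[0,0,0.7],[0,0,0],60],[[0,0,0.5],[0,0,0],60]]'

```text
time: 3.45
position: [0.6288, 0.1939, 0.0282]
tool_rot: [3.141, -0.003, -0.004]
force: [0.0, 0.3, -0.8]
grip_width: 0.0603
grasp_force: 0.0
```

```bash
python3 - <<'E'
from h import *
s=sense();print(s["position"])
e=get_image("side"); im=cv2.resize(e["image"][:,:,::-1],None,fx=4,fy=4,interpolation=cv2.INTER_CUBIC)
c=proj(e,[[.63,.19,.05]])[0]*4; x,y=c.astype(int)
a=im[y-250:y+150,x-200:x+200]
d=get_image("top"); im=cv2.resize(d["image"][:,:,::-1],None,fx=4,fy=4,interpolation=cv2.INTER_CUBIC)
c=proj(d,[[.63,.19,.05]])[0]*4; x,y=c.astype(int)
cv2.imwrite("pics/g1.png",np.hstack([a,im[y-200:y+200,x-200:x+200]]))
E
```

```text
[0.62883968 0.19390434 0.02819935]
```

View pics/g1.png

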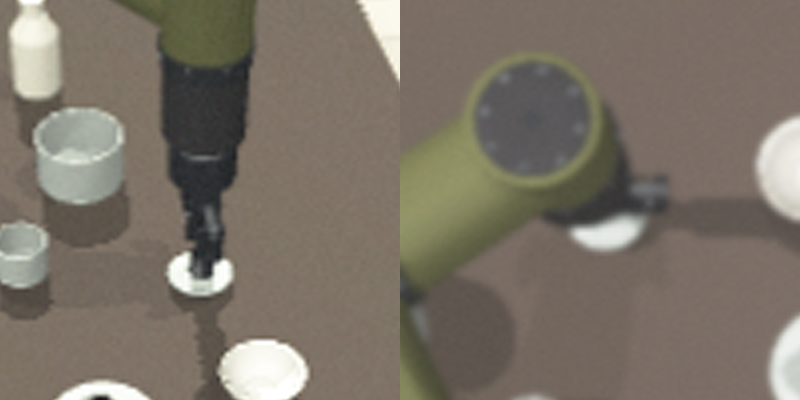

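The gripper straddles the small lid's knob. Next I lower a little and close.

Call:
move_arm --moves '[[[0,0,0.15],[0,0,0],60],[[0,0,0],[0,0,0],15],[[0,0,0],[0,0,0],15],[[0,0,0],[0,0,0],15],[[0,0,0],[0,0,0],15],[[0,0,0],[0,0,0],15],[[0,0,0],[0,0,0],15],[[0,0,0],[0,0,0],15]]'

```text
time: 4.22
position: [0.631, 0.1949, 0.0276]
tool_rot: [-3.141, 0.002, -0.005]
force: [-0.5, 0.8, 6.4]
grip_width: 0.0239
grasp_force: 59.5
```

Call:
move_arm --moves '[[[0,0,-0.2],[0,0,0],15],[[0,0,-0.4],[0,0,0],15],[[0,0,-0.6],[0,0,0],15],[[0,0,-0.7],[0,0,0],15],[[0,0,-0.7],[0,0,0],15],[[0,0,-0.4],[0,0,0],15],[[0,0,0],[0,0,0],15]]'

```text
time: 4.8
position: [0.6316, 0.195, 0.1511]
tool_rot: [-3.139, 0.002, -0.011]
force: [-0.3, 0.1, 0.2]
grip_width: 0.0237
grasp_force: 58.9
```

```bash
python3 - <<'E'
from h import *
s=sense();print(s["position"],s["force"],s["tool_rot"])
def crop(n,p,w=200,dy=0):
    e=get_image(n); im=cv2.resize(e["image"][:,:,::-1],None,fx=4,fy=4,interpolation=cv2.INTER_CUBIC)
    x,y=(proj(e,[p])[0]*4).astype(int); y=max(y,w); return im[y-w:y+w,x-w:x+w]
cv2.imwrite("pics/g2.png",np.hstack([crop("side",[.63,.19,.15]),crop("top",[.63,.19,.05])]))
E
```

```text
[0.63159919 0.19499368 0.15113199] [-0.31684313  0.10282727  0.19445993] [-3.13865739e+00  2.20117391e-03 -1.09773790e-02]
```

View pics/g2.png

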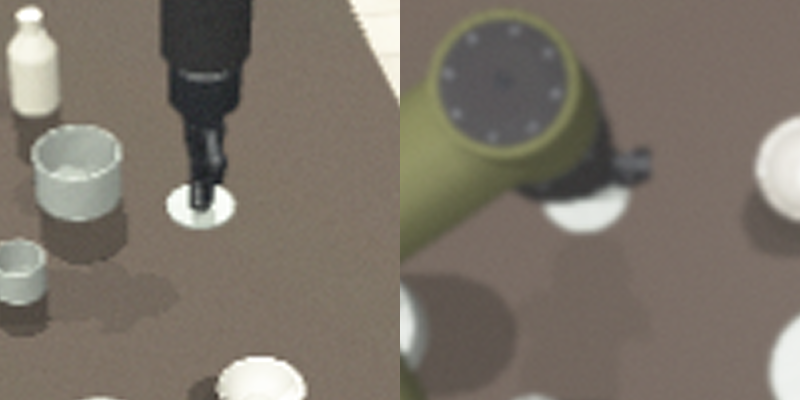

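The lid is held level and clear of the bench. Now to a point above the small pot.

Call:
move_arm --moves '[[[-0.5,-0.15,0],[0,0,0],15],[[-0.9,-0.24,0],[0,0,0],15],[[-0.9,-0.24,0],[0,0,0],15],[[-0.9,-0.24,0],[0,0,0],15],[[-0.9,-0.24,0],[0,0,0],15],[[-0.7,-0.17,0],[0,0,0],15],[[-0.29,-0.07,0],[0,0,0],15],[[0,0,0.4],[0,0,0],15],[[0,0,0.6],[0,0,0],15],[[0,0,0.5],[0,0,0],15],[[0,0,0.2],[0,0,0],15],[[0,0,0],[0,0,0],15]]'

```text
time: 5.9
position: [0.4251, 0.2473, 0.0741]
tool_rot: [3.137, -0.003, -0.007]
force: [-0.6, 0.6, -0.6]
grip_width: 0.023
grasp_force: 59.0
```

```bash
cat >> h.py <<'E'
def crop(n,p,w=200,dy=0,marks=()):
    e=get_image(n); im=cv2.resize(e["image"][:,:,::-1],None,fx=4,fy=4,interpolation=cv2.INTER_CUBIC)
    for x,y,z,r in marks: cv2.polylines(im,[((proj(e,ring(x,y,z,r))+.5)*4-.5).round().astype(np.int32)],True,(0,0,255),1)
    x,y=(proj(e,[p])[0]*4).astype(int); y=max(y,w); x=max(x,w); return im[y-w:y+w,x-w:x+w]
E
python3 - <<'E'
from h import *
s=sense();p=s["position"];print(p,s["force"],s["tool_rot"])
cv2.imwrite("pics/g3.png",np.hstack([crop("side",[.43,.25,.06],marks=[(.428,.249,.045,.032),(p[0],p[1],p[2]-.0126,.037)]),crop("top",[.43,.25,.05],marks=[(.428,.249,.045,.032),(p[0],p[1],p[2]-.0126,.037)])]))
E
```

```text
[0.42511972 0.24733082 0.07405426] [-0.61876724  0.55662315 -0.64611695] [ 3.13729127e+00 -3.08721904e-03 -6.64250904e-03]
```

View pics/g3.png

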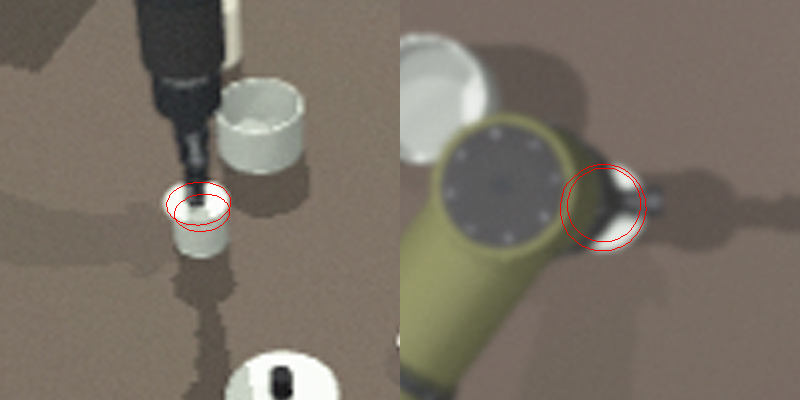

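Side view: the lid (about 197,207) hovers over the small pot (centre about 201), so I nudge +3.5 mm in x and +2 mm in y, then lower slowly.

Call:
move_arm --moves '[[[0.09,-0.05,0],[0,0,0],15],[[0,0,0.07],[0,0,0],15],[[0,0,0.07],[0,0,0],15],[[0,0,0.07],[0,0,0],15],[[0,0,0.05],[0,0,0],15],[[0,0,0.0],[0,0,0],15]]'

```text
time: 6.5
position: [0.4297, 0.2505, 0.0663]
tool_rot: [3.141, -0.003, -0.001]
force: [-0.2, 0.7, -1.9]
grip_width: 0.0233
grasp_force: 59.0
```

Call:
move_arm --moves '[[[-0.02,0.02,0.04],[0,0,0],15],[[0,0,0.04],[0,0,0],15],[[0,0,0.03],[0,0,0],15],[[0,0,0],[0,0,0],15]]'

```text
time: 6.83
position: [0.4292, 0.25, 0.0626]
tool_rot: [-3.142, 0.002, -0.0]
force: [0.0, -0.2, -0.8]
grip_width: 0.0235
grasp_force: 59.0
```

Call:
move_arm --moves '[[[0,0,0.04],[0,0,0],15],[[0,0,0.0],[0,0,0],15],[[0,0,0],[0,0,0],15]]'

```text
time: 7.08
position: [0.4296, 0.2501, 0.0626]
tool_rot: [-3.141, 0.002, -0.002]
force: [-4.0, -1.5, 7.1]
grip_width: 0.0236
grasp_force: 59.9
```

Contact came at exactly the predicted seating height. Release, retreat and head for the large lid.

Call:
move_arm --moves '[[[0,0,-0.03],[0,0,0],30],[[0,0,0],[0,0,0],40],[[0,0,0],[0,0,0],60],[[0,0,0],[0,0,0],60],[[0,0,0],[0,0,0],60],[[0,0,-0.4],[0,0,0],60],[[0,0,-0.8],[0,0,0],60],[[0,0,-0.8],[0,0,0],60],[[0.1,0.8,0],[0,0,0],60],[[0.1,0.95,0],[0,0,0],60],[[0.1,0.95,0],[0,0,0],60],[[0.1,0.95,0],[0,0,0],60]]'

```text
time: 8.08
position: [0.4448, 0.1027, 0.1422]
tool_rot: [-3.141, 0.0, -0.001]
force: [1.4, -0.4, -0.4]
grip_width: 0.0602
grasp_force: 0.0
```

```bash
python3 - <<'E'
from h import *
s=sense();p=s["position"];print(p)
M=[(.4285,.2495,.050,.037),(.4285,.2495,.0,.032)]
cv2.imwrite("pics/g4.png",np.hstack([crop("side",[.43,.25,.06],marks=M),crop("top",[.43,.25,.05],marks=M[:1])]))
d=get_image("top"); THINGS["lid_small"]=[(.037,.045,.05)]
print(fit(d,"lid_small",(.428,.248))[:3])
E
```

```text
[0.44476663 0.10268623 0.14220793]
(array([0.422   , 0.253625]), np.float64(0.20503854962499343), 127.0)
```

View pics/g4.png

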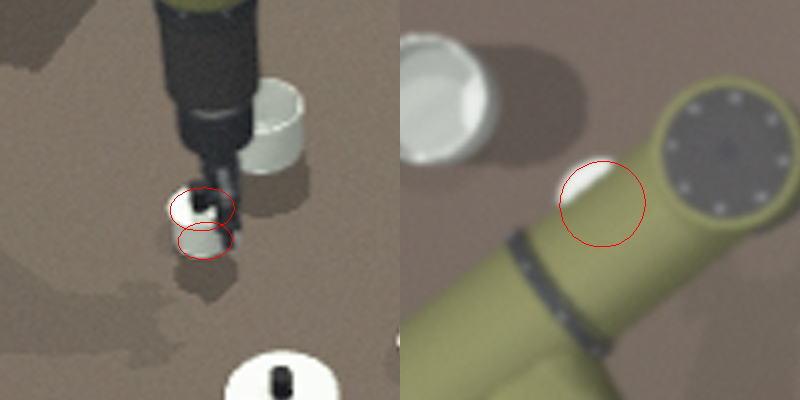

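Side view: the small lid sits level on its pot at about (200,210). On to the large lid.

Call:
move_arm --moves '[[[0.3,0.9,0],[0,0,0],60],[[0.3,0.9,0],[0,0,0],60],[[0.27,0.8,0],[0,0,0],60],[[0.1,0.34,0],[0,0,0],60],[[0,0,0.5],[0,0,0],60],[[0,0,0.8],[0,0,0],60],[[0,0,0.8],[0,0,0],60],[[0,0,0.5],[0,0,0],60],[[0,0,0.1],[0,0,0],60],[[0,0,0],[0,0,0],60]]'

```text
time: 9.07
position: [0.4828, -0.0135, 0.0328]
tool_rot: [3.14, -0.001, -0.005]
force: [-0.1, -0.2, 1.0]
grip_width: 0.0605
grasp_force: 0.0
```

Call:
move_arm --moves '[[[0,0,0.13],[0,0,0],60],[[0,0,0],[0,0,0],15],[[0,0,0],[0,0,0],15],[[0,0,0],[0,0,0],15],[[0,0,0],[0,0,0],15],[[0,0,0],[0,0,0],15],[[0,0,0],[0,0,0],15],[[0,0,0],[0,0,0],15]]' --newtons 80

```text
time: 9.73
position: [0.4845, -0.0136, 0.0307]
tool_rot: [-3.142, 0.002, -0.004]
force: [-0.6, 0.8, 5.7]
grip_width: 0.0226
grasp_force: 78.4
```

Call:
move_arm --moves '[[[0,0,-0.2],[0,0,0],15],[[0,0,-0.5],[0,0,0],15],[[0,0,-0.8],[0,0,0],15],[[0,0,-0.8],[0,0,0],15],[[0,0,-0.7],[0,0,0],15],[[0,0,-0.3],[0,0,0],15],[[0.1,-0.4,0],[0,0,0],15],[[0.1,-0.7,0],[0,0,0],15],[[0.1,-0.9,0],[0,0,0],15],[[0.1,-0.9,0],[0,0,0],15],[[0.1,-0.9,0],[0,0,0],15],[[0.1,-0.9,0],[0,0,0],15]]'

```text
time: 10.73
position: [0.5075, 0.176, 0.1606]
tool_rot: [-3.141, 0.003, 0.001]
force: [0.8, -0.4, -1.0]
grip_width: 0.0223
grasp_force: 78.7
```

Call:
move_arm --moves '[[[0.05,-0.9,0],[0,0,0],15],[[0.05,-0.9,0],[0,0,0],15],[[0.05,-0.9,0],[0,0,0],15],[[0.05,-0.9,0],[0,0,0],15],[[0.05,-0.9,0],[0,0,0],15],[[0.05,-0.7,0],[0,0,0],15],[[0.01,-0.5,0],[0,0,0],15],[[0,-0.15,0],[0,0,0],15],[[0,0,0.4],[0,0,0],15],[[0,0,0.6],[0,0,0],15],[[0,0,0.35],[0,0,0],15],[[0,0,0],[0,0,0],15]]'

```text
time: 11.73
position: [0.5188, 0.4064, 0.1018]
tool_rot: [3.136, -0.003, -0.009]
force: [-0.9, -0.0, -2.1]
grip_width: 0.0226
grasp_force: 78.7
```

```bash
python3 - <<'E'
from h import *
s=sense();p=s["position"];print(p,s["force"])
M=[(p[0]-.001,p[1],p[2]-.0157,.059),(.519,.410,.065,.054),(.519,.410,0,.054)]
cv2.imwrite("pics/g5.png",np.hstack([crop("side",[.52,.41,.06],marks=M),crop("top",[.52,.41,.05],marks=M[:2])]))
E
```

```text
[0.51883876 0.40638681 0.10178526] [-0.86251209 -0.03856139 -2.06528941]
```

View pics/g5.png

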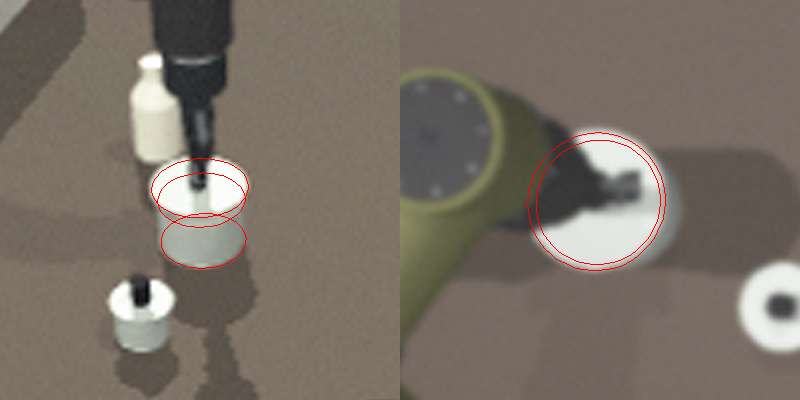

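Side view: the pot base at (203,240) matches my estimate, and the lid is slightly short in y. The small lid (141,300) sits well. Nudge and lower.

Call:
move_arm --moves '[[[0.03,-0.08,0],[0,0,0],15],[[0,0,0.07],[0,0,0],15],[[0,0,0.07],[0,0,0],15],[[0,0,0.07],[0,0,0],15],[[0,0,0.07],[0,0,0],15],[[0,0,0.05],[0,0,0],15],[[0,0,0.0],[0,0,0],15]]'

```text
time: 12.42
position: [0.522, 0.4114, 0.0941]
tool_rot: [3.142, -0.002, 0.001]
force: [-1.5, 0.2, 1.7]
grip_width: 0.0225
grasp_force: 79.0
```

Call:
move_arm --moves '[[[-0.04,0.02,0.05],[0,0,0],15],[[0,0,0.05],[0,0,0],15],[[0,0,0.0],[0,0,0],15],[[0,0,0],[0,0,0],15]]'

```text
time: 12.75
position: [0.5198, 0.4104, 0.0887]
tool_rot: [3.141, -0.003, -0.002]
force: [-0.1, 0.5, -0.7]
grip_width: 0.0223
grasp_force: 78.8
```

Call:
move_arm --moves '[[[0,0,0.04],[0,0,0],15],[[0,0,0.04],[0,0,0],15],[[0,0,0.0],[0,0,0],15],[[0,0,0],[0,0,0],15]]'

```text
time: 13.08
position: [0.5201, 0.4106, 0.0862]
tool_rot: [3.141, -0.002, -0.001]
force: [0.2, -0.6, -1.0]
grip_width: 0.0226
grasp_force: 78.8
```

Call:
move_arm --moves '[[[0,0,0.04],[0,0,0],15],[[0,0,0.03],[0,0,0],15],[[0,0,0.0],[0,0,0],15],[[0,0,0],[0,0,0],15]]'

```text
time: 13.42
position: [0.5203, 0.4107, 0.0858]
tool_rot: [-3.141, 0.002, -0.002]
force: [-3.5, -2.2, 7.2]
grip_width: 0.0227
grasp_force: 79.7
```

Seated at the predicted height. Release, rise, travel to the medium lid.

Call:
move_arm --moves '[[[0,0,-0.03],[0,0,0],30],[[0,0,0],[0,0,0],40],[[0,0,0],[0,0,0],60],[[0,0,0],[0,0,0],60],[[0,0,0],[0,0,0],60],[[0,0,-0.4],[0,0,0],60],[[0,0,-0.8],[0,0,0],60],[[0,0,-0.8],[0,0,0],60],[[0,0.6,0],[0,0,0],60],[[0,0.9,0],[0,0,0],60],[[0,0.9,0],[0,0,0],60],[[0,0.9,0],[0,0,0],60]]'

```text
time: 14.42
position: [0.5197, 0.2774, 0.1647]
tool_rot: [3.141, -0.001, -0.0]
force: [0.9, -0.7, 0.3]
grip_width: 0.06
grasp_force: 0.0
```

Call:
move_arm --moves '[[[0,0.9,0],[0,0,0],60],[[0,0.9,0],[0,0,0],60],[[0,0.9,0],[0,0,0],60],[[0,0.9,0],[0,0,0],60],[[0,0.9,0],[0,0,0],60],[[0,0.9,0],[0,0,0],60],[[0,0.9,0],[0,0,0],60],[[0,0.9,0],[0,0,0],60],[[0,0.9,0],[0,0,0],60],[[0,0.9,0],[0,0,0],60],[[0,0.9,0],[0,0,0],60],[[0,0.9,0],[0,0,0],60]]'

```text
time: 15.42
position: [0.5191, -0.1551, 0.1652]
tool_rot: [3.142, -0.002, 0.001]
force: [1.1, -0.3, 0.3]
grip_width: 0.06
grasp_force: 0.0
```

Call:
move_arm --moves '[[[-0.03,0.9,0],[0,0,0],60],[[-0.03,0.9,0],[0,0,0],60],[[-0.03,0.9,0],[0,0,0],60],[[-0.03,0.9,0],[0,0,0],60],[[-0.03,0.9,0],[0,0,0],60],[[-0.03,0.9,0],[0,0,0],60],[[-0.03,0.9,0],[0,0,0],60],[[0,0.6,0],[0,0,0],60],[[0,0.2,0],[0,0,0],60],[[0,0,0.7],[0,0,0],60],[[0,0,0.9],[0,0,0],60],[[0,0,0],[0,0,0],60]]'

```text
time: 16.42
position: [0.5077, -0.4346, 0.0922]
tool_rot: [-3.133, 0.004, 0.014]
force: [-0.7, 0.7, -3.8]
grip_width: 0.0598
grasp_force: 0.0
```

```bash
python3 - <<'E'
from h import *
d=get_image("top"); print(sense()["position"])
THINGS["lid_small"]=[(.037,.045,.05)];THINGS["lid_large"]=[(.059,.065,.07)]
for n,xy in dict(lid_small=(.428,.248),lid_large=(.519,.408),pot_medium=(.64,-.148)).items():
    print(n,fit(d,n,xy,145 if "pot" in n else None)[:3])
E
```

```text
[ 0.50841452 -0.43553649  0.09612947]
lid_small (array([0.43061563, 0.25195105]), np.float64(0.9380902833360013), 167.0)
lid_large (array([0.52020221, 0.41136941]), np.float64(0.9687856189142541), 172.0)
pot_medium (array([ 0.64 , -0.148]), np.float64(0.8590980923354781), 145)
```

Call:
move_arm --moves '[[[0.05,0.11,0],[0,0,0],60],[[0,0,0.5],[0,0,0],60],[[0,0,0.6],[0,0,0],60],[[0,0,0.4],[0,0,0],60],[[0,0,0.1],[0,0,0],60],[[0,0,0],[0,0,0],60]]'

```text
time: 16.97
position: [0.5131, -0.4421, 0.0382]
tool_rot: [3.141, -0.002, 0.001]
force: [-0.7, -1.0, -0.3]
grip_width: 0.0601
grasp_force: 0.0
```

Call:
move_arm --moves '[[[-0.02,-0.03,0.2],[0,0,0],60],[[0,0,0.03],[0,0,0],60],[[0,0,0],[0,0,0],15],[[0,0,0],[0,0,0],15],[[0,0,0],[0,0,0],15],[[0,0,0],[0,0,0],15],[[0,0,0],[0,0,0],15],[[0,0,0],[0,0,0],15],[[0,0,0],[0,0,0],15]]'

```text
time: 17.72
position: [0.5123, -0.441, 0.0293]
tool_rot: [3.14, -0.002, 0.002]
force: [-0.6, 1.0, 5.6]
grip_width: 0.0227
grasp_force: 79.0
```

Call:
move_arm --moves '[[[0,0,-0.2],[0,0,0],15],[[0,0,-0.5],[0,0,0],15],[[0,0,-0.8],[0,0,0],15],[[0,0,-0.8],[0,0,0],15],[[0,0,-0.4],[0,0,0],15],[[0.2,-0.45,0],[0,0,0],15],[[0.35,-0.8,0],[0,0,0],15],[[0.4,-0.9,0],[0,0,0],15],[[0.4,-0.9,0],[0,0,0],15],[[0.4,-0.9,0],[0,0,0],15],[[0.4,-0.9,0],[0,0,0],15],[[0.4,-0.9,0],[0,0,0],15]]'

```text
time: 18.72
position: [0.6143, -0.2088, 0.1357]
tool_rot: [-3.141, 0.003, 0.001]
force: [1.2, -0.9, -0.7]
grip_width: 0.0225
grasp_force: 78.6
```

Call:
move_arm --moves '[[[0.4,-0.8,0],[0,0,0],15],[[0.25,-0.5,0],[0,0,0],15],[[0.09,-0.22,0],[0,0,0],15],[[0,0,0.3],[0,0,0],15],[[0,0,0.3],[0,0,0],15],[[0,0,0.1],[0,0,0],15],[[0,0,0],[0,0,0],15],[[0,0,0],[0,0,0],15]]'

```text
time: 19.38
position: [0.643, -0.1512, 0.107]
tool_rot: [3.141, -0.005, -0.002]
force: [-0.0, -0.2, -0.6]
grip_width: 0.0227
grasp_force: 78.6
```

```bash
python3 - <<'E'
from h import *
s=sense();p=s["position"];print(p,s["force"])
M=[(p[0]-.001,p[1],p[2]-.0143,.048),(.643,-.15,.055,.043),(.643,-.15,0,.043)]
cv2.imwrite("pics/g6.png",np.hstack([crop("side",[.64,-.15,.06],marks=M),crop("top",[.64,-.15,.05],marks=M[:2])]))
E
```

```text
[ 0.64300083 -0.1512146   0.10704734] [-0.015211   -0.21875333 -0.60792086]
```

View pics/g6.png

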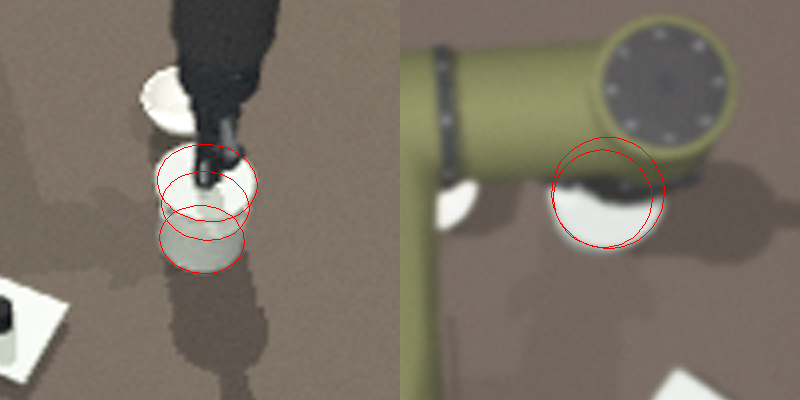

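Side view: the pot base at (202,240) matches the estimate, and the lid is centred above it and level. Lower it.

Call:
move_arm --moves '[[[0,-0.03,0.15],[0,0,0],15],[[0,0,0.15],[0,0,0],15],[[0,0,0.12],[0,0,0],15],[[0,0,0.08],[0,0,0],15],[[0,0,0.06],[0,0,0],15],[[0,0,0.06],[0,0,0],15],[[0,0,0.0],[0,0,0],15],[[0,0,0.0],[0,0,0],15]]'

```text
time: 20.15
position: [0.6438, -0.1488, 0.0829]
tool_rot: [3.141, -0.002, -0.0]
force: [0.1, -0.1, -0.5]
grip_width: 0.0225
grasp_force: 78.6
```

Call:
move_arm --moves '[[[0,0.03,0.07],[0,0,0],15],[[0,0,0.06],[0,0,0],15],[[0,0,0.04],[0,0,0],15],[[0,0,0],[0,0,0],15],[[0,0,0],[0,0,0],15]]'

```text
time: 20.57
position: [0.6437, -0.15, 0.076]
tool_rot: [3.141, -0.002, -0.0]
force: [-0.2, -1.4, -0.4]
grip_width: 0.023
grasp_force: 78.6
```

Call:
move_arm --moves '[[[0,0,0.04],[0,0,0],15],[[0,0,0.04],[0,0,0],15],[[0,0,0],[0,0,0],15],[[0,0,0],[0,0,0],15]]'

```text
time: 20.9
position: [0.6441, -0.15, 0.0743]
tool_rot: [3.141, -0.002, 0.002]
force: [-2.5, 1.2, 4.8]
grip_width: 0.023
grasp_force: 79.3
```

Seated at the predicted 0.0743. Release, rise and move away to look.

Call:
move_arm --moves '[[[0,0,-0.02],[0,0,0],30],[[0,0,0],[0,0,0],40],[[0,0,0],[0,0,0],60],[[0,0,0],[0,0,0],60],[[0,0,0],[0,0,0],60],[[0,0,-0.4],[0,0,0],60],[[0,0,-0.8],[0,0,0],60],[[0,0,-0.9],[0,0,0],60],[[-0.3,0.8,-0.2],[0,0,0],60],[[-0.3,0.9,0],[0,0,0],60],[[-0.3,0.9,0],[0,0,0],60],[[-0.3,0.9,0],[0,0,0],60]]'

```text
time: 21.9
position: [0.5951, -0.291, 0.1661]
tool_rot: [3.142, -0.001, 0.001]
force: [-0.3, 0.4, 0.2]
grip_width: 0.0603
grasp_force: 0.0
```

Call:
move_arm --moves '[[[-0.3,0.9,0],[0,0,0],60],[[-0.3,0.9,0],[0,0,0],60],[[-0.3,0.8,0],[0,0,0],60],[[0,0.4,0],[0,0,0],60],[[0,0,0],[0,0,0],60],[[0,0,0],[0,0,0],60]]'

```text
time: 22.4
position: [0.5589, -0.4106, 0.165]
tool_rot: [-3.141, 0.005, 0.001]
force: [-0.5, 0.6, 0.1]
grip_width: 0.0597
grasp_force: 0.0
```

```bash
python3 - <<'E'
from h import *
d=get_image("top"); s=sense(); print(s["position"],s["force"])
for n,xy,z in (("lid_small",(.43,.25),.035),("lid_medium",(.643,-.15),.045),("lid_large",(.52,.41),.055)):
    print(n,fit(d,n,xy,dz=z)[:3])
M=[(.4295,.25,.05,.037),(.519,.41,.07,.059),(.643,-.15,.06,.048),(.428,.25,0,.032),(.519,.41,0,.054),(.643,-.15,0,.043)]
cv2.imwrite("pics/end.png",np.hstack([crop("side",[.64,-.15,.06],marks=M,w=150),crop("side",[.47,.33,.06],w=150),crop("side",[.47,.33,.06],marks=M,w=150)][:3])[:,:900][:, 50:850])
E
```

```text
[ 0.55933144 -0.40969044  0.16527529] [0.26416438 0.73026188 0.79386225]
lid_small (array([0.42976512, 0.2519404 ]), np.float64(0.9403320234180769), 167.0)
lid_medium (array([ 0.64372165, -0.14848135]), np.float64(0.968303278274486), 175.0)
lid_large (array([0.52062579, 0.41094534]), np.float64(0.9688767283920457), 172.0)
```

View pics/end.png

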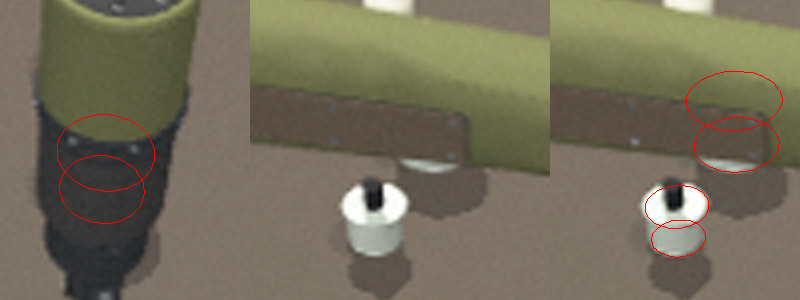

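The arm blocks most of the side view, though the small lid at (374,210) is seated level. I'll move aside for one last check.

Call:
move_arm --moves '[[[-0.7,-0.2,-0.2],[0,0,0],60],[[-0.8,-0.2,-0.2],[0,0,0],60],[[-0.8,-0.2,-0.2],[0,0,0],60],[[-0.8,-0.2,-0.2],[0,0,0],60],[[-0.8,-0.2,0],[0,0,0],60],[[-0.7,-0.2,0],[0,0,0],60],[[0,0,0],[0,0,0],60],[[0,0,0],[0,0,0],60]]'

```text
time: 23.27
position: [0.3751, -0.3608, 0.1991]
tool_rot: [3.14, -0.001, 0.005]
force: [0.9, -1.2, 0.3]
grip_width: 0.0599
grasp_force: 0.0
```

```bash
python3 - <<'E'
from h import *
s=sense(); print(s["position"],s["force"])
im=get_image("side")["image"][:,:,::-1]
cv2.imwrite("pics/end2.png",cv2.resize(im[90:280,180:360],None,fx=3,fy=3,interpolation=cv2.INTER_CUBIC))
E
```

```text
[ 0.37513401 -0.36081871  0.19910316] [ 0.88350342 -1.19634736  0.30902567]
```

View pics/end2.png

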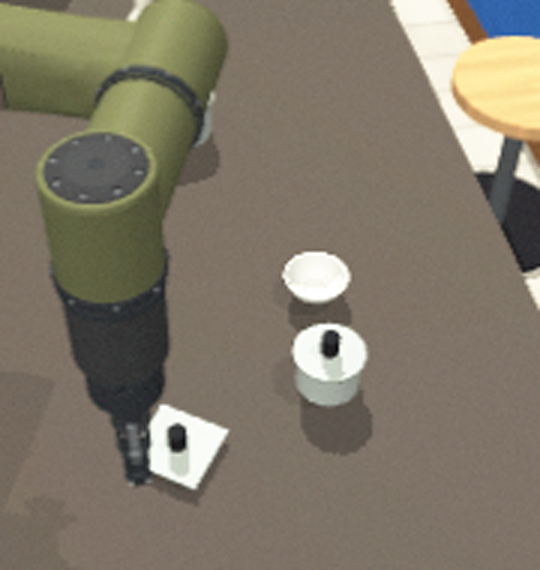

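The medium lid at (330,355) sits level on its pot, and the dish and square cover are untouched. Contact height and the top-view fit both confirm the large lid, so I'm handing in.

```bash
python3 -c "
from plant import *
print(close_job())"
```

```text
the job is handed in; nothing more can be done
None
```

All three round lids are on their matching pots, each set down at its expected seating height, and the job is handed in; the hand-in returned no verdict. The large lid was checked only by contact height and a top-view fit, because the arm hid it in the last side views.

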